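# Gauge a slide holder against the blue flip stop

## Task

On the slide jig, flip the stop with the blue knob fully down onto the fence, then slide the white slide holder along the fence until it rests against that stop. Then flip the blue stop back up, upright or leaning back, and leave the holder where the stop set it. The yellow stop must stay up.

Things in the scene. Friction and masses are not known exactly. Their poses are not given: they have to be found in the camera images.
- blue_stop (a joint): hinge angle of the blue flip stop: 0 = fully down (arm level on the fence), grows as it flips up and back, 1.57 upright, 2.0 end of travel; starts at 1.65 to 1.95. Friction hinge (0.06 N m): it stays wherever let go. An aluminium arm 14 mm square with a blue knob at its end and a steel foot plate (10 mm along the fence, 34 mm across) that, when down, blocks the channel to 3 mm off its floor.
- blue_knob (a point): centre of the blue knob on the blue stop's arm: a disc 24 mm across, 14 mm thick along the fence, axis parallel to the hinge. Pinched on its flat faces from above at any angle, it turns between the pads. Moves on an 85 mm radius about the hinge. With the stop down it is 55 mm above the table and 35 mm from the channel's middle towards the robot, clear of the holder.
- blue_gauge (a point): fixed point on the channel floor (12 mm above the table), mid-channel, under the middle of the blue stop's foot when down. y runs along the fence, x points across to the fence (away from the robot), z up. The hinge axis is parallel to y, 50 mm along x and 43 mm up from here; flipping up carries the knob from the -x side up over the hinge to +x.
- jig: fixed grey jig plate, 12 mm thick, 420 mm long along y; origin under it, mid-length. The channel (middle 15 mm from the origin towards -x, 44 mm wide) runs along y between the aluminium fence on +x (top 47 mm above the table, 18 mm thick) and a 6 mm high lip on -x. The blue stop is near one end, left or right, the yellow one near the other, each 135 to 160 mm from mid-length.
- holder: white plastic microscope slide holder, a block 80 mm along the fence, 40 mm across, 22 mm high, 80 to 170 g, glass slide and paper label on top; lies in the channel between the stops, free to slide along it. Origin at the centre of its underside; y is its long axis, z up. Against the lowered blue stop its origin is 45 mm from blue_gauge.
- yellow_stop (a joint): hinge angle of the other flip stop, alike but with a yellow knob, near the other end of the jig; starts up (1.65 to 1.95) and must stay up.
There are look-alikes about, which are no part of the job. What is shaped like the holder but purple is not meant.

How it is judged:
On the way, in this order (a step that is already met when the one before it is completed fails the run):
1. the blue stop is fully down on the fence (within 10 degrees) (value of joint blue_stop below 0.17 rad), for 0.2 s.
2. with the blue stop still down, the holder lies in the channel against it (gap under 10 mm) (value of joint blue_stop below 0.17 rad and horizontal distance between holder and blue_gauge below 0.055 m and x of holder in the frame of blue_gauge between -0.012 and 0.012 m and z of holder in the frame of blue_gauge below 0.01 m), for 0.2 s.
At the end, for the whole second after the job is handed in: The blue stop is up again (hinge above 1.4 rad, 80 degrees), the yellow stop is up too, and the white holder lies flat and at rest in the channel where the blue stop set it: its origin 35 to 55 mm from blue_gauge (45 mm is touching), within 12 mm of the channel's middle (value of joint each of blue_stop, yellow_stop above 1.4 rad and horizontal distance between holder and blue_gauge between 0.035 and 0.055 m and x of holder in the frame of blue_gauge between -0.012 and 0.012 m and z of holder in the frame of blue_gauge below 0.01 m and angle between holder's own z axis and vertical below 0.17 rad and linear speed of holder below 0.02 m/s).
It fails at once if the yellow stop is flipped down (below 1.2 rad) (value of joint yellow_stop below 1.2 rad).
It also fails if it takes over 56 s, if anything falls off the work surface, if the arm or the gripper's body presses on something with over 40 N, if the wrist force passes 120 N, or if a joint passes its speed limit or range.

## Robot

A 7-joint arm with a two-finger parallel gripper is mounted at the origin on the work surface. World frame = base frame: x ahead of the robot, y to its left, z up, the work surface at z = 0. Lengths are in m, angles in rad, forces in N, time in s.
With the tool pointing down it reaches from about 0.4 to 0.85 m from the base axis. Payload 4.4 kg.
Tool frame: the origin (TCP) lies midway between the tips of the shut fingers; the grasp point (between the pads) lies bot.hold_point_z behind it (bot.hold_point_z is the distance from the TCP to the grasp point, in m); z points along the fingers, y is the direction in which the jaws open and shut (so a half turn about z gives the same grasp; the last joint's range is limited). The gripper opens to 94 mm and grips with 3 to 60 N. Pads are 16 mm wide; open, the fingers measure 119 mm over their backs; the gripper's body (75 mm by 177 mm) begins 78 mm behind the grasp point.
Start: joints at [1.08, 0.628, 0.038, 1.517, -0.027, 0.996, -0.02], TCP at [0.268, -0.592, 0.205] pointing down, gripper open.
Joint ranges: [-3.06, 3.06], [-0.37, 2.12], [-1.25, 1.32], [0.18, 2.47], [-1.1, 4.24], [0.23, 1.98], [-2.94, 2.94]. Speed limits (rad/s): [2.57, 2.57, 3.14, 3.14, 3.14, 3.14, 3.14].

## Interface

Orientations are given as a 3x3 rotation matrix whose columns are the frame's x, y, z axes.
In Python, from rig import telemetry, imaging, workorder, bot gives the robot as it stands.
- The arm moves only by the tool carry_out, never from a script. Its argument "moves" is a list that holds one entry, the list of rows, each a list of 7 numbers: the shift along the tool's x, y, z as a fraction of full scale, then the turn, a rotation vector about the tool's x, y, z as a fraction of full scale, then the closure, from 0 (fully open) to 1 (shut). In form: [[[tx, ty, tz, ax, ay, az, fingers], ...]]. A call has 1 to 12 rows; each row is the pose to reach, as a shift and turn from the pose measured when the call began, along the tool's axes at that moment; what a row does not reach only later rows make up. Full scale, the value 1, is 50 cm for a shift and 0.5 rad for a turn. A row lasts 1/10 s, in which the tool goes at most 50 mm and 8.59 degrees, less where a joint would pass 70% of its speed; a pose out of reach is approached as far as the arm can. A call with a number of a shift or a turn outside -1 to 1 is refused whole. A call with a gripper value outside its range is refused whole. The fingers move at their own pace and stop on an object; "grip_force" is the grip in N (left out, the last holds). Time passes only in rows, so rows that repeat a pose let the fingers close. It gives the time, the measured TCP pose, the force and the opening at its end, in the units of the state.
- telemetry.state(): the state, without advancing time (a new reading comes with each control period).
- imaging.camera(name): name is "side" or "top"; returns (picture, depth): 480x640x3 uint8, red, green, blue; 480x640 float32, m along the optical axis (not along the pixel's ray), 0 where there is no reading.
- imaging.calibration(name): a dict with "fx", "fy", "cx", "cy" (pixels), "k1" (the pictures are not rectified: a ray, as slopes to the right and down, at radius r is drawn at 1 + k1 r^2 times it, then the intrinsics apply), "camera_from_world" (4x4, takes a point from world to camera coordinates). Camera axes: x right, y up, looking along -z (the intrinsics and any distortion apply to the point x, -y, -z); pixel columns grow to the right and rows downward; lengths in m; the calibration is good to about 2 mm. A picture is of the moment at which its call begins. calibration takes no time and is no camera call.
- workorder.sign_off(): hands the job in, once; it reports no verdict.
The state is a dict: "time": time; "joint_pos": joint angles; "qvel": joint speeds; "effort": joint torques, N m; "ee_pos": TCP position; "eef_rot": TCP orientation; "wrist_force": force on the tool from outside, world axes, zero at the start; "moment": the same for the moment, N m; "finger_gap": finger opening in m.
Only numpy, scipy, OpenCV 4.12 (cv2) and the standard library are available. Lean on these libraries where they do the work, as an engineer would, in place of code of your own. Each camera call takes 0.05 s, during which the arm holds its last target. There are 200 camera calls.

## Working session

There is one attempt and no reset: what is moved stays moved. The work goes in short steps, Python scripts to look and compute and a tool call to move; the robot and the scene stay as the last step left them, time stands still between calls to the robot, and variables do not carry over. Pictures are saved under pics/ and viewed, about 8 in all and at most 12, crops included, and the job is handed in when it is done.

Besides the shell and the picture viewer there is one more tool, called after "Emit:" as name([rows], argument=value, ...), one row to a line, values as JSON. carry_out: Moves the arm, as the interface text tells. Shift numbers are shares of 50 cm and turn numbers shares of 0.5 rad, none past 1 either way. Its arguments: {"type":"object","properties":{"moves":{"type":"array","items":{"type":"array","items":{"type":"array","items":{"type":"number","minimum":-1,"maximum":1}}}},"grip_force":{"type":"number"}},"required":["moves"]}

```bash
mkdir -p pics
cat > h.py <<'E'
import numpy as np, cv2
from rig import telemetry, imaging, workorder, bot
def shot(n,name):
    p,d=imaging.camera(n); cv2.imwrite(f'pics/{name}.png',p[:,:,::-1]); np.save(f'pics/{name}_d.npy',d); return p,d
def ray(n,u,v):
    c=imaging.calibration(n); K=np.array([[c['fx'],0,c['cx']],[0,c['fy'],c['cy']],[0,0,1.]])
    s=cv2.undistortPoints(np.array([[[u,v]]],float),K,np.array([c['k1'],0,0,0.]))[0,0]
    T=np.linalg.inv(c['camera_from_world']); return T[:3,3],T[:3,:3]@np.array([s[0],-s[1],-1])
def plane(n,u,v,z):
    o,r=ray(n,u,v); return o+r*(z-o[2])/r[2]
def dep(n,u,v,d):
    o,r=ray(n,u,v); return o+r*d
E
python3 - <<'E'
from h import *
np.set_printoptions(precision=3,suppress=True)
for n in('top','side'):
    shot(n,n+'0'); c=imaging.calibration(n); print(n,c['fx'],c['k1'],np.linalg.inv(c['camera_from_world']))
print(bot.hold_point_z,telemetry.state())
E
```

```text
top 514.3633864736005 -0.0883387401185251 [[-0.027  0.969 -0.247  0.375]
 [-1.    -0.027  0.003  0.012]
 [-0.004  0.247  0.969  0.705]
 [ 0.     0.     0.     1.   ]]
side 565.5773729930565 0.02984899089033961 [[ 0.935  0.188 -0.3    0.305]
 [-0.354  0.485 -0.8   -0.567]
 [-0.005  0.854  0.52   0.468]
 [ 0.     0.     0.     1.   ]]
0.0188 {'time': 0.1, 'joint_pos': array([ 1.08 ,  0.629,  0.038,  1.518, -0.027,  0.996, -0.02 ]), 'qvel': array([-0.   , -0.001,  0.001, -0.003,  0.001,  0.001, -0.001]), 'effort': array([  0.003, -55.08 ,   1.147, -18.712,  -0.052,   0.019,   0.   ]), 'ee_pos': array([ 0.268, -0.592,  0.205]), 'eef_rot': array([[ 0.911,  0.412, -0.001],
       [ 0.412, -0.911,  0.001],
       [-0.   , -0.002, -1.   ]]), 'wrist_force': array([-0.325, -0.073,  0.463]), 'moment': array([-0.009,  0.019, -0.06 ]), 'finger_gap': 0.09387249504123937}
```

View pics/top0.png

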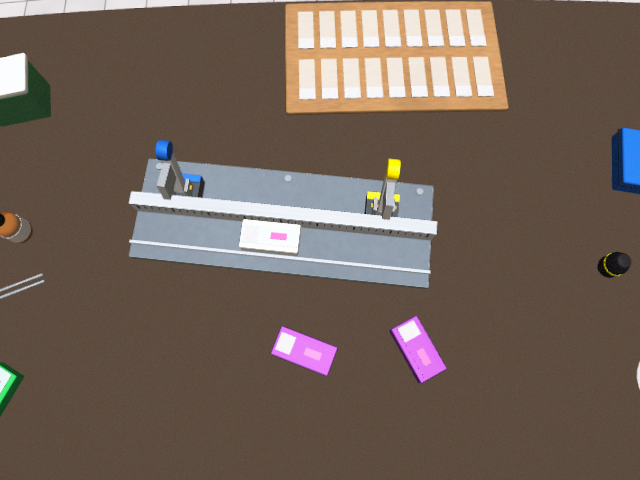

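View pics/side0.png

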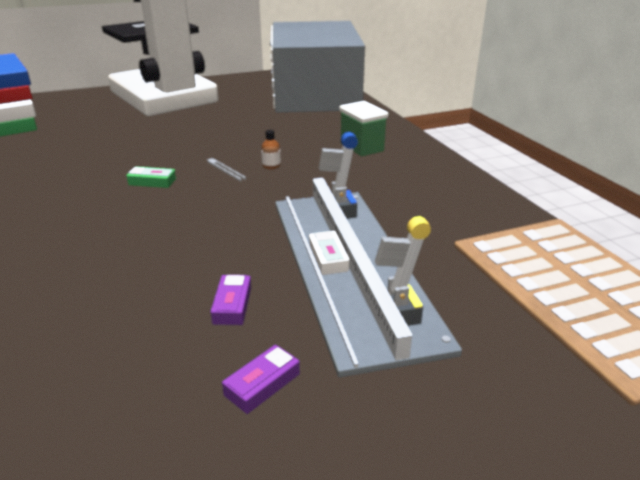

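The blue stop is at the left (+y), with its knob at about (164,150) in top. The yellow stop is on the right, knob at about (393,169). The holder's white top is near (270,237), and the fence runs (131,200) to (436,227).

Run:
```python
from h import *
np.set_printoptions(precision=4,suppress=True)
im=cv2.imread('pics/top0.png');d=np.load('pics/top0_d.npy');hsv=cv2.cvtColor(im,cv2.COLOR_BGR2HSV)
def tri(a,b):
    (o1,r1),(o2,r2)=a,b; A=np.stack([r1,-r2],1); t=np.linalg.lstsq(A,o2-o1,rcond=None)[0]
    p,q=o1+t[0]*r1,o2+t[1]*r2; return (p+q)/2,np.linalg.norm(p-q)
ims=cv2.imread('pics/side0.png');hs=cv2.cvtColor(ims,cv2.COLOR_BGR2HSV)
def cen(h,lo,hi,box):
    m=cv2.inRange(h,lo,hi);k=np.zeros_like(m);x0,y0,x1,y1=box;k[y0:y1,x0:x1]=m[y0:y1,x0:x1]
    c=max(cv2.findContours(k,0,2)[0],key=cv2.contourArea);M=cv2.moments(c);return (M['m10']/M['m00'],M['m01']/M['m00']),c
B=((100,120,60),(125,255,255));Y=((22,120,100),(35,255,255))
for nm,C,bt,bs in(('blue',B,(140,130,180,165),(330,120,370,155)),('yellow',Y,(380,150,405,185),(400,210,440,245))):
    a,_=cen(hsv,*C,bt);b,_=cen(hs,*C,bs);print(nm,a,b,tri(ray('top',*a),ray('side',*b)),'depth',dep('top',*a,d[int(a[1]),int(a[0])]))
# holder
a,c=cen(hsv,(0,0,200),(180,60,255),(230,218,310,256));r=cv2.minAreaRect(c);bx=cv2.boxPoints(r)
P=np.array([plane('top',*p,0.034) for p in bx]);print('holder',r,P,P.mean(0),[np.linalg.norm(P[i]-P[i-1]) for i in range(4)])
# fence top: bright mask
m=cv2.inRange(hsv,(0,0,150),(180,60,255));k=np.zeros_like(m);k[188:236,125:442]=m[188:236,125:442]
print([(u,np.where(k[:,u])[0].min(),np.where(k[:,u])[0].max()) for u in (134,140,150,225,240,300,340,360,410,425,433) if k[:,u].any()])
```

```text
blue (163.26826273787597, 149.77041129527316) (348.9924623115578, 139.31239530988273) (array([0.6447, 0.1913, 0.1411]), np.float64(0.0031219801361392864)) depth [0.639  0.1888 0.1496]
yellow (393.0579413769597, 168.6700749829584) (418.61347517730496, 226.8125) (array([ 0.612 , -0.0831,  0.1399]), np.float64(0.0026437686959537897)) depth [ 0.6067 -0.0811  0.1492]
holder ((269.3535461425781, 235.4158935546875), (59.029815673828125, 28.194366455078125), 5.90614128112793) [[0.5481 0.1153 0.034 ]
 [0.5876 0.1118 0.034 ]
 [0.5766 0.0316 0.034 ]
 [0.5375 0.0362 0.034 ]] [0.5625 0.0737 0.034 ] [np.float64(0.07980665910090456), np.float64(0.03966343696590895), np.float64(0.08094582096897905), np.float64(0.039412874022463976)]
[(134, np.int64(191), np.int64(235)), (140, np.int64(192), np.int64(235)), (150, np.int64(188), np.int64(235)), (225, np.int64(188), np.int64(235)), (240, np.int64(188), np.int64(235)), (300, np.int64(188), np.int64(232)), (340, np.int64(188), np.int64(235)), (360, np.int64(188), np.int64(235)), (410, np.int64(188), np.int64(231)), (425, np.int64(188), np.int64(233)), (433, np.int64(221), np.int64(233))]
```

Run:
```python
import cv2
im=cv2.imread('pics/top0.png')
cv2.imwrite('pics/c1.png',cv2.resize(im[135:290,120:320],None,fx=4,fy=3.8,interpolation=2))
```

```text
(no output)
```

View pics/c1.png

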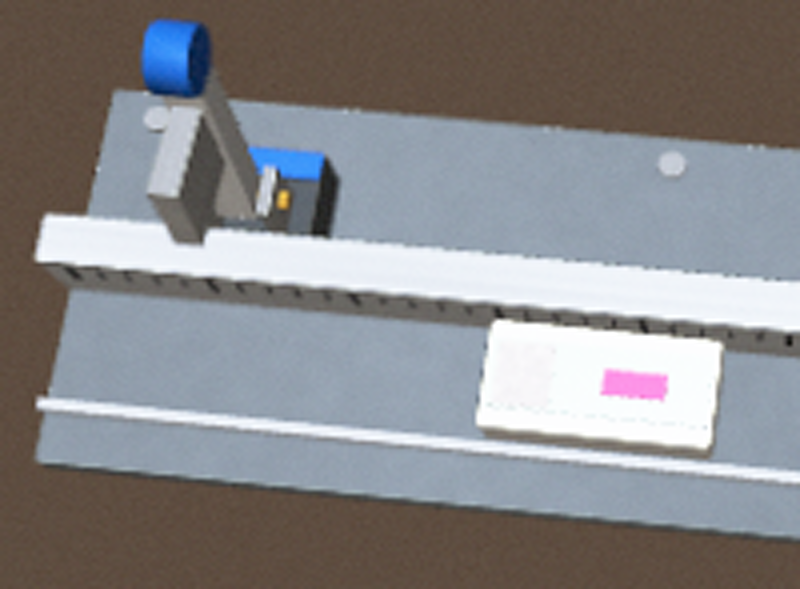

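The crop shows the blue stop leaning back behind the fence, with its foot facing the robot. The fence edge runs from crop (35,262) to (800,332) and the lip from (40,405) to (800,482). Next I'll fix the jig frame and write a move calculator.

```bash
cat >> h.py <<'E'
from scipy.spatial.transform import Rotation as R
G=np.array([0.5796,0.1992,0.012]); PSI=-0.135
def J(x,y,z):
    "jig coords rel gauge xy (x across, y along), world z"
    c,s=np.cos(PSI),np.sin(PSI); return np.array([G[0]+c*x-s*y,G[1]+s*x+c*y,z])
def toj(p):
    c,s=np.cos(PSI),np.sin(PSI); d=np.array(p)[:2]-G[:2]; return np.array([c*d[0]+s*d[1],-s*d[0]+c*d[1],p[2]])
def rot(h):
    h=np.radians(h); return np.array([[np.cos(h),np.sin(h),0],[np.sin(h),-np.cos(h),0],[0,0,-1]])
def go(targets):
    s=telemetry.state(); A=np.array(s['eef_rot'])
    print('t',round(s['time'],2),'jig',toj(s['ee_pos']).round(4),'head',np.degrees(np.arctan2(A[1,0],A[0,0])).round(1),'F',s['wrist_force'].round(1),'gap',round(s['finger_gap'],4),'q',s['joint_pos'].round(2))
    for p,h in targets:
        v=R.from_matrix(A.T@rot(h)).as_rotvec(); print((A.T@(p-s['ee_pos'])/.5).round(3).tolist(),(v/.5).round(3).tolist())
E
python3 - <<'E'
from h import *
np.set_printoptions(precision=4,suppress=True)
f=lambda a,b:(120+a/4,135+b/3.8)
for n,a,b,z in(('fence',(35,262),(800,332),.047),('lip',(40,405),(800,482),.018)):
    p,q=plane('top',*f(*a),z),plane('top',*f(*b),z);e=p-q;print(n,p,q,'psi',-np.arctan2(e[0],e[1]),toj(p),toj(q))
print('knob',toj([.6447,.1913,.1411]),'yel',toj([.612,-.083,.14]))
go([(np.array([.36,-.43,.27]),24+28),(J(0.064,0,.24),172.3)])
E
```

```text
fence [0.6089 0.2653 0.047 ] [0.5749 0.0046 0.047 ] psi -0.12979781587448444 [0.0201 0.0694 0.047 ] [ 0.0215 -0.1934  0.047 ]
lip [0.5634 0.2709 0.018 ] [0.5273 0.0059 0.018 ] psi -0.13539661975384265 [-0.0257  0.0689  0.018 ] [-0.0258 -0.1986  0.018 ]
knob [0.0656 0.0009 0.1411] yel [ 0.0701 -0.2753  0.14  ]
t 0.1 jig [-0.2027 -0.8257  0.2047] head 24.3 F [-0.3 -0.1  0.5] gap 0.0939 q [ 1.08  0.63  0.04  1.52 -0.03  1.   -0.02]
[0.302, -0.219, -0.13] [-0.003, -0.001, -0.966]
[1.329, -1.116, -0.069] [-0.001, -0.004, -5.165]
```

Emit:
carry_out([
  [[0.3,-0.22,-0.13,0,0,-0.97,0],[0.3,-0.22,-0.13,0,0,-0.97,0],[0.3,-0.22,-0.13,0,0,-0.97,0],[0.3,-0.22,-0.13,0,0,-0.97,0],[0.3,-0.22,-0.13,0,0,-0.97,0]],
])

```text
time: 0.6
ee_pos: [0.3645, -0.4239, 0.272]
eef_rot: [[0.605, 0.796, 0.004], [0.796, -0.605, 0.003], [0.005, 0.002, -1.0]]
wrist_force: [0.2, 0.2, 0.1]
finger_gap: 0.0939
```

```bash
python3 -c "
from h import *
go([(np.array([.42,-.28,.27]),80)])"
```

```text
t 0.6 jig [-0.1292 -0.6464  0.272 ] head 52.7 F [0.2 0.2 0.1] gap 0.0939 q [ 0.89  0.43 -0.11  1.69  0.05  1.03  0.11]
[0.296, -0.086, 0.005] [0.006, -0.009, -0.951]
```

Emit:
carry_out([
  [[0.3,-0.09,0,0,0,-0.95,0],[0.3,-0.09,0,0,0,-0.95,0],[0.3,-0.09,0,0,0,-0.95,0],[0.3,-0.09,0,0,0,-0.95,0],[0.3,-0.09,0,0,0,-0.95,0]],
])

```text
time: 1.1
ee_pos: [0.4202, -0.2756, 0.2726]
eef_rot: [[0.171, 0.985, 0.004], [0.985, -0.171, 0.003], [0.004, 0.004, -1.0]]
wrist_force: [0.5, -0.7, 0.2]
finger_gap: 0.094
```

Emit:
carry_out([
  [[0.336,0.063,0,0,0,-0.97,0.3],[0.336,0.063,0,0,0,-0.97,0.3],[0.336,0.063,0,0,0,-0.97,0.3],[0.336,0.063,0,0,0,-0.97,0.3],[0.336,0.063,0,0,0,-0.97,0.3]],
])

```text
time: 1.6
ee_pos: [0.481, -0.1144, 0.2732]
eef_rot: [[-0.31, 0.951, 0.005], [0.951, 0.31, 0.004], [0.003, 0.006, -1.0]]
wrist_force: [-1.1, 0.3, -0.1]
finger_gap: 0.0659
```

Emit:
carry_out([
  [[0.267,0.213,0,0,0,-0.97,0.4],[0.267,0.213,0,0,0,-0.97,0.4],[0.267,0.213,0,0,0,-0.97,0.4],[0.267,0.213,0,0,0,-0.97,0.4],[0.267,0.213,0,0,0,-0.97,0.4]],
])

```text
time: 2.1
ee_pos: [0.5422, 0.0458, 0.2735]
eef_rot: [[-0.717, 0.697, 0.005], [0.697, 0.717, 0.005], [0.0, 0.007, -1.0]]
wrist_force: [0.3, 0.6, 0.2]
finger_gap: 0.0563
```

```bash
python3 -c "
from h import *
go([(J(.04,-.01,.25),161)])"
```

```text
t 2.1 jig [-0.0165 -0.157   0.2735] head 135.8 F [0.3 0.6 0.2] gap 0.0563 q [ 0.26  0.45 -0.58  1.72  0.27  1.05  0.39]
[0.084, 0.303, 0.049] [0.014, 0.003, -0.879]
```

Emit:
carry_out([
  [[0.084,0.303,0.045,0.01,0,-0.88,0.4],[0.084,0.303,0.045,0.01,0,-0.88,0.4],[0.084,0.303,0.045,0.01,0,-0.88,0.4],[0.084,0.303,0.045,0.01,0,-0.88,0.4],[0.084,0.303,0.045,0.01,0,-0.88,0.4]],
])

```text
time: 2.6
ee_pos: [0.6184, 0.1814, 0.2504]
eef_rot: [[-0.944, 0.329, 0.0], [0.329, 0.944, -0.001], [-0.001, -0.001, -1.0]]
wrist_force: [0.0, -0.4, 0.7]
finger_gap: 0.0563
```

```bash
python3 -c "
from h import *
go([(J(.065,.0,.20),172.3)])"
```

```text
t 2.6 jig [ 0.0408 -0.0124  0.2504] head 160.8 F [ 0.  -0.4  0.7] gap 0.0563 q [ 0.04  0.65 -0.65  1.46  0.41  1.17  0.56]
[-0.042, 0.034, 0.101] [-0.002, 0.001, -0.402]
```

Emit:
carry_out([
  [[-0.042,0.034,0.1,0,0,-0.4,0.4],[-0.042,0.034,0.1,0,0,-0.4,0.4],[-0.042,0.034,0.1,0,0,-0.4,0.4]],
])

```text
time: 2.9
ee_pos: [0.6437, 0.1847, 0.1979]
eef_rot: [[-0.99, 0.141, -0.004], [0.141, 0.99, -0.006], [0.003, -0.006, -1.0]]
wrist_force: [-0.4, -0.4, -0.3]
finger_gap: 0.0561
```

Run:
```python
from h import *
go([(J(.065,.0,.12),172.3)])
a,_=shot('side','s1');b,_=shot('top','t1')
cv2.imwrite('pics/m1.png',np.hstack([cv2.resize(a[80:280,260:460],(400,400)),cv2.resize(b[90:290,90:290],(400,400))])[:,:,::-1])
```

```text
t 2.9 jig [ 0.0655 -0.0058  0.1979] head 171.9 F [-0.4 -0.4 -0.3] gap 0.0561 q [ 0.04  0.75 -0.67  1.45  0.49  1.13  0.71]
[0.001, 0.013, 0.156] [-0.013, -0.006, -0.015]
```

View pics/m1.png

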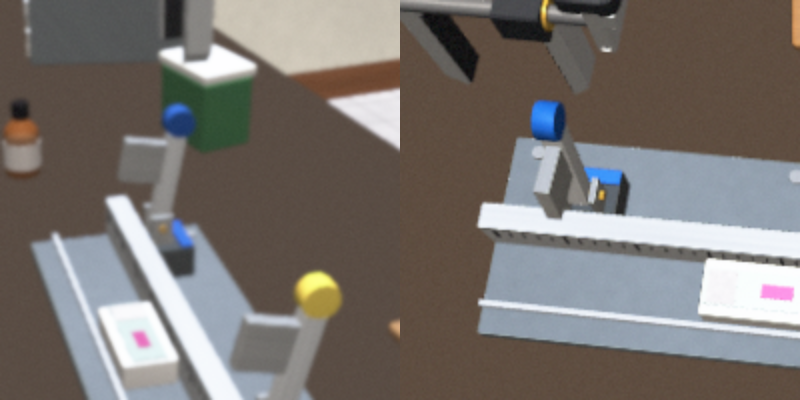

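The fingers straddle the knob from above, with tips at about (470,75) and (580,90) in the top crop. I'll check the midpoint numerically before going down.

Run:
```python
from h import *
for c in((470,77),(580,90),(525,83)): print(toj(plane('top',90+(c[0]-400)/2,90+c[1]/2,.198)).round(4))
```

```text
[0.0607 0.0271 0.198 ]
[ 0.0586 -0.0358  0.198 ]
[ 0.0599 -0.0045  0.198 ]
```

Emit:
carry_out([
  [[0.001,0.013,0.08,0,0,0,0.4],[0.001,0.013,0.08,0,0,0,0.4]],
])

```text
time: 3.2
ee_pos: [0.6425, 0.1909, 0.1588]
eef_rot: [[-0.99, 0.143, -0.004], [0.143, 0.99, -0.007], [0.003, -0.007, -1.0]]
wrist_force: [0.2, -0.9, -0.8]
finger_gap: 0.0562
```

Consistent. Now I'll descend to grasp height (TCP z 0.12) and close.

Emit:
carry_out([
  [[0,0.001,0.076,0,0,0,0.4],[0,0.001,0.076,0,0,0,0.4],[0,0.001,0.076,0,0,0,1],[0,0.001,0.076,0,0,0,1],[0,0.001,0.076,0,0,0,1],[0,0.001,0.076,0,0,0,1],[0,0.001,0.076,0,0,0,1]],
], grip_force=20)

```text
time: 3.9
ee_pos: [0.6427, 0.1913, 0.1216]
eef_rot: [[-0.99, 0.143, -0.003], [0.143, 0.99, -0.007], [0.002, -0.007, -1.0]]
wrist_force: [0.4, 0.9, 0.6]
finger_gap: 0.0201
```

Run:
```python
from h import *
go([(J(.05+.085*np.sin(t-np.pi/2),0.0,.055+.085*np.cos(t-np.pi/2)-.0188),172.3) for t in (1.74,1.57,1.3,1.05,.8,.55,.3,.1,0,-.03)])
```

```text
t 3.9 jig [0.0636 0.0007 0.1216] head 171.8 F [0.4 0.9 0.6] gap 0.0201 q [ 0.01  0.82 -0.63  1.52  0.55  0.99  0.65]
[-0.001, -0.001, 0.003] [-0.014, -0.004, -0.017]
[0.027, -0.002, 0.001] [-0.014, -0.004, -0.017]
[0.073, -0.002, 0.007] [-0.014, -0.004, -0.017]
[0.112, -0.002, 0.024] [-0.014, -0.004, -0.017]
[0.146, -0.002, 0.049] [-0.014, -0.004, -0.017]
[0.172, -0.002, 0.082] [-0.014, -0.004, -0.017]
[0.189, -0.002, 0.121] [-0.014, -0.004, -0.017]
[0.196, -0.002, 0.154] [-0.014, -0.004, -0.017]
[0.197, -0.002, 0.171] [-0.014, -0.004, -0.017]
[0.197, -0.002, 0.176] [-0.014, -0.004, -0.017]
```

Emit:
carry_out([
  [[0,0,0,0,0,0,1],[0,0,0,0,0,0,1],[0,0,0,0,0,0,1]],
])

```text
time: 4.2
ee_pos: [0.6427, 0.1909, 0.1216]
eef_rot: [[-0.99, 0.143, -0.003], [0.143, 0.99, -0.007], [0.002, -0.007, -1.0]]
wrist_force: [-1.4, -2.0, 0.9]
finger_gap: 0.0142
```

Gripped at 14.2 mm, which matches the knob. Now the first part of the arc.

Emit:
carry_out([
  [[0.027,-0.002,0.001,0,0,0,1],[0.05,-0.002,0.003,0,0,0,1],[0.073,-0.002,0.007,0,0,0,1],[0.093,-0.002,0.014,0,0,0,1],[0.112,-0.002,0.024,0,0,0,1],[0.13,-0.002,0.036,0,0,0,1],[0.146,-0.002,0.049,0,0,0,1],[0.146,-0.002,0.049,0,0,0,1]],
])

```text
time: 5.0
ee_pos: [0.5686, 0.2007, 0.0969]
eef_rot: [[-0.99, 0.141, -0.005], [0.141, 0.99, -0.007], [0.004, -0.008, -1.0]]
wrist_force: [-1.9, 0.3, 2.3]
finger_gap: 0.014
```

Run:
```python
from h import *
go([(J(.05+.085*np.sin(t-np.pi/2),0.0,.055+.085*np.cos(t-np.pi/2)-.0188),171.8) for t in (.8,.55,.3,.1,0,-.03)])
```

```text
t 5.0 jig [-0.0112  0.      0.0969] head 171.9 F [-1.9  0.3  2.3] gap 0.014 q [-0.02  0.77 -0.61  1.73  0.57  0.83  0.53]
[-0.004, -0.0, -0.001] [-0.015, -0.008, 0.003]
[0.022, 0.0, 0.033] [-0.015, -0.008, 0.003]
[0.04, 0.0, 0.071] [-0.015, -0.008, 0.003]
[0.046, 0.0, 0.105] [-0.015, -0.008, 0.003]
[0.047, 0.001, 0.122] [-0.015, -0.008, 0.003]
[0.047, 0.001, 0.127] [-0.015, -0.008, 0.003]
```

Emit:
carry_out([
  [[0.012,0,0.017,0,0,0,1],[0.022,0,0.033,0,0,0,1],[0.032,0,0.052,0,0,0,1],[0.04,0,0.071,0,0,0,1],[0.044,0,0.088,0,0,0,1],[0.046,0,0.105,0,0,0,1],[0.047,0,0.122,0,0,0,1],[0.047,0,0.125,0,0,0,1],[0.047,0,0.125,0,0,0,1]],
])

```text
time: 5.9
ee_pos: [0.5437, 0.2039, 0.0336]
eef_rot: [[-0.99, 0.141, -0.008], [0.141, 0.99, -0.007], [0.007, -0.008, -1.0]]
wrist_force: [-4.3, 1.7, -0.0]
finger_gap: 0.0139
```

Run:
```python
from h import *
go([(J(-.035,0.0,.0362),171.8)])
```

```text
t 5.9 jig [-0.0362 -0.0001  0.0336] head 171.9 F [-4.3  1.7 -0. ] gap 0.0139 q [-0.07  0.83 -0.54  1.83  0.65  0.68  0.43]
[-0.002, 0.0, -0.005] [-0.016, -0.013, 0.004]
```

Emit:
carry_out([
  [[0,0,0.006,0,0,0,1],[0,0,0.01,0,0,0,1],[0,0,0.01,0,0,0,1]],
])

```text
time: 6.2
ee_pos: [0.5437, 0.204, 0.0283]
eef_rot: [[-0.99, 0.141, -0.008], [0.141, 0.99, -0.007], [0.007, -0.008, -1.0]]
wrist_force: [-4.2, 0.3, -0.1]
finger_gap: 0.0137
```

Run:
```python
from h import *
go([])
a,_=shot('side','s2')
cv2.imwrite('pics/m2.png',cv2.resize(a[80:280,220:460],(720,600))[:,:,::-1])
```

```text
t 6.2 jig [-0.0362 -0.0001  0.0283] head 171.9 F [-4.2  0.3 -0.1] gap 0.0137 q [-0.08  0.84 -0.54  1.83  0.66  0.67  0.42]
```

View pics/m2.png

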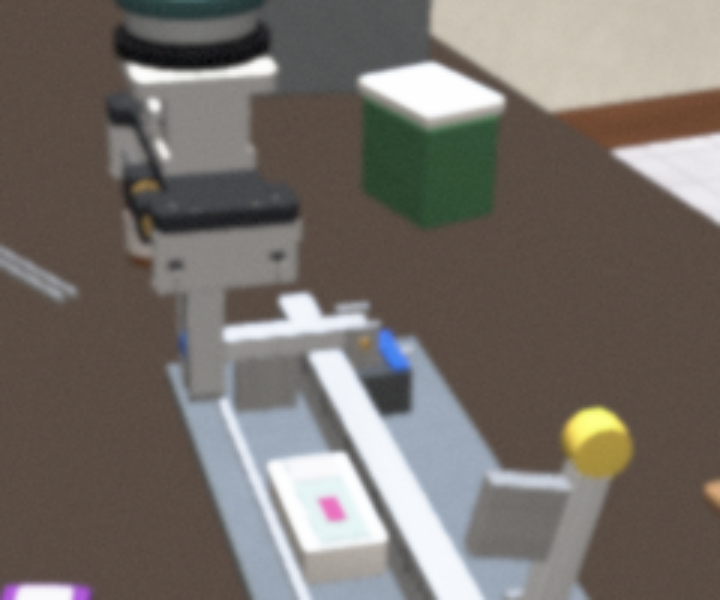

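The blue stop is down and level across the fence, and the yellow one is still up. I'll release, lift and measure the knob height.

Emit:
carry_out([
  [[0,0,-0.006,0,0,0,0.6],[0,0,-0.006,0,0,0,0.6],[0,0,-0.006,0,0,0,0.6],[0,0,-0.006,0,0,0,0.6],[0,0,-0.15,0,0,0,0.6],[0,0,-0.25,0,0,0,0.6],[0,-0.2,-0.27,0,0,0.5,0.6],[0,-0.27,-0.27,0,0,0.9,0.6],[0,-0.27,-0.27,0,0,0.9,0.6],[0,-0.27,-0.27,0,0,0.9,0.6]],
])

```text
time: 7.25
ee_pos: [0.5258, 0.064, 0.1653]
eef_rot: [[-0.824, 0.567, -0.007], [0.567, 0.824, -0.012], [-0.001, -0.014, -1.0]]
wrist_force: [-0.2, 0.2, -0.1]
finger_gap: 0.0375
```

Run:
```python
from h import *
go([(J(-.03,-.2,.17),118)])
T,_=shot('top','t3');S,_=shot('side','s3')
def cen(im,box):
    h=cv2.cvtColor(im,cv2.COLOR_RGB2HSV);m=cv2.inRange(h,(100,120,60),(125,255,255));x0,y0,x1,y1=box
    k=np.zeros_like(m);k[y0:y1,x0:x1]=m[y0:y1,x0:x1];c=max(cv2.findContours(k,0,2)[0],key=cv2.contourArea);M=cv2.moments(c);return M['m10']/M['m00'],M['m01']/M['m00'],M['m00']
a=cen(T,(120,190,200,300));b=cen(S,(250,150,335,230));print(a,b)
(o1,r1),(o2,r2)=ray('top',*a[:2]),ray('side',*b[:2]);t=np.linalg.lstsq(np.stack([r1,-r2],1),o2-o1,rcond=None)[0]
p,q=o1+t[0]*r1,o2+t[1]*r2;print(toj(p),toj(q))
cv2.imwrite('pics/m3.png',np.hstack([cv2.resize(S[120:290,240:410],(400,400)),cv2.resize(T[150:320,120:290],(400,400))])[:,:,::-1])
```

```text
t 7.25 jig [-0.0351 -0.1412  0.1653] head 145.5 F [-0.2  0.2 -0.1] gap 0.0375 q [ 0.19  0.57 -0.56  1.88  0.41  0.83  0.38]
[-0.062, -0.101, -0.008] [-0.027, 0.009, 0.959]
(167.9991948470209, 246.87922705314008, 207.0) (286.5938566552901, 194.4277588168373, 146.5)
[-0.03612567  0.00042573  0.05791047] [-0.03408693  0.000286    0.05831015]
```

View pics/m3.png

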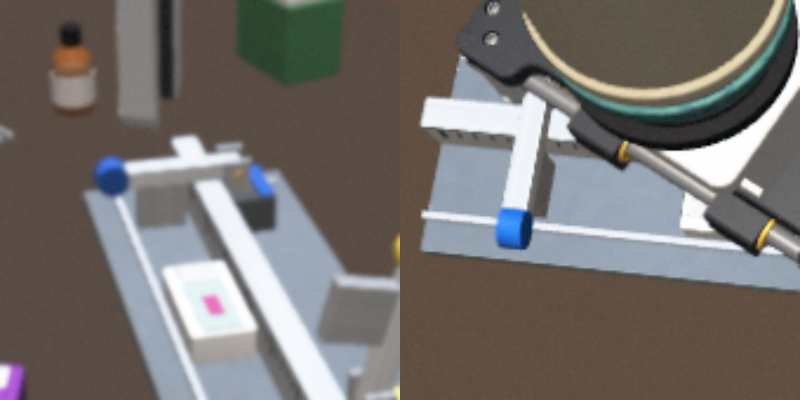

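The knob reads z≈0.058, x −0.035 and y 0.000 in the jig frame, so the stop is down (my triangulation runs about 2 mm high). The holder is unmoved. Next I'll turn 90° and go behind the holder's far end.

Emit:
carry_out([
  [[-0.06,-0.1,-0.01,-0.03,0,0.96,1],[-0.06,-0.1,-0.01,-0.03,0,0.96,1],[-0.06,-0.1,-0.01,-0.03,0,0.96,1],[-0.06,-0.1,-0.01,-0.03,0,0.96,1]],
])

```text
time: 7.75
ee_pos: [0.5234, 0.0139, 0.1702]
eef_rot: [[-0.479, 0.878, 0.005], [0.878, 0.479, 0.004], [0.001, 0.006, -1.0]]
wrist_force: [0.7, 0.5, 0.4]
finger_gap: 0.009
```

```bash
python3 -c "
from h import *
go([(J(-.01,-.19,.17),92)])"
```

```text
t 7.75 jig [-0.0307 -0.1912  0.1702] head 118.6 F [0.7 0.5 0.4] gap 0.009 q [ 0.23  0.52 -0.45  1.9   0.31  0.78  0.11]
[-0.023, 0.035, 0.0] [0.011, -0.005, 0.929]
```

Emit:
carry_out([
  [[-0.023,0.035,0,0.01,0,0.93,1],[-0.023,0.035,0,0.01,0,0.93,1],[-0.023,0.035,0,0.01,0,0.93,1],[-0.023,0.035,0,0.01,0,0.93,1]],
])

```text
time: 8.15
ee_pos: [0.5446, 0.0144, 0.1699]
eef_rot: [[-0.039, 0.999, -0.0], [0.999, 0.039, 0.003], [0.003, -0.0, -1.0]]
wrist_force: [-0.3, 0.5, 0.2]
finger_gap: 0.0004
```

```bash
python3 -c "
from h import *
go([(J(0,-.19,.06),82.3),(J(0,-.19,.02),82.3)])"
```

```text
t 8.15 jig [-0.0098 -0.1878  0.1699] head 92.2 F [-0.3  0.5  0.2] gap 0.0004 q [ 0.14  0.54 -0.31  1.85  0.22  0.79 -0.25]
[-0.008, 0.019, 0.22] [-0.001, -0.007, 0.347]
[-0.009, 0.019, 0.3] [-0.001, -0.007, 0.347]
```

Emit:
carry_out([
  [[-0.014,0.018,0.05,0,0,0.35,1],[-0.014,0.018,0.05,0,0,0.35,1],[-0.014,0.018,0.15,0,0,0.35,1],[-0.014,0.018,0.22,0,0,0.35,1],[-0.014,0.018,0.27,0,0,0.35,1],[-0.014,0.018,0.3,0,0,0.35,1],[-0.014,0.018,0.3,0,0,0.35,1]],
])

```text
time: 8.85
ee_pos: [0.5519, 0.0093, 0.0183]
eef_rot: [[0.129, 0.992, -0.005], [0.992, -0.129, 0.004], [0.003, -0.005, -1.0]]
wrist_force: [-0.3, 0.3, 0.1]
finger_gap: 0.0004
```

```bash
python3 -c "
from h import *
go([(J(0,y,.02),82.3) for y in (-.17,-.12,-.095,-.09)])"
```

```text
t 8.85 jig [-0.0019 -0.1919  0.0183] head 82.6 F [-0.3  0.3  0.1] gap 0.0004 q [ 0.05  0.77 -0.18  1.92  0.27  0.47 -0.45]
[0.044, 0.004, -0.003] [-0.011, -0.007, 0.01]
[0.144, 0.005, -0.003] [-0.011, -0.007, 0.01]
[0.194, 0.005, -0.003] [-0.011, -0.007, 0.01]
[0.204, 0.005, -0.003] [-0.011, -0.007, 0.01]
```

Emit:
carry_out([
  [[0.02,0.004,-0.002,0,0,0,1],[0.035,0.004,-0.002,0,0,0,1],[0.05,0.004,-0.002,0,0,0,1],[0.065,0.004,-0.002,0,0,0,1],[0.08,0.004,-0.002,0,0,0,1],[0.095,0.004,-0.002,0,0,0,1],[0.11,0.004,-0.002,0,0,0,1],[0.125,0.004,-0.002,0,0,0,1],[0.14,0.004,-0.002,0,0,0,1],[0.155,0.004,-0.002,0,0,0,1],[0.165,0.004,-0.002,0,0,0,1],[0.172,0.004,-0.002,0,0,0,1]],
])

```text
time: 10.05
ee_pos: [0.565, 0.0951, 0.0195]
eef_rot: [[0.128, 0.992, -0.005], [0.992, -0.128, 0.004], [0.004, -0.006, -1.0]]
wrist_force: [0.4, -1.3, 0.8]
finger_gap: 0.0005
```

```bash
python3 -c "
from h import *
go([(J(0,y,.02),82.3) for y in (-.1,-.095,-.09)])"
```

```text
t 10.05 jig [-0.0005 -0.1051  0.0195] head 82.6 F [ 0.4 -1.3  0.8] gap 0.0005 q [-0.1   0.79 -0.17  1.87  0.24  0.51 -0.57]
[0.01, 0.001, -0.001] [-0.011, -0.007, 0.011]
[0.02, 0.001, -0.001] [-0.011, -0.007, 0.011]
[0.03, 0.001, -0.001] [-0.011, -0.007, 0.011]
```

Creep in 1 mm steps and watch the force.

Emit:
carry_out([
  [[0.004,0,0,0,0,0,1],[0.008,0,0,0,0,0,1],[0.012,0,0,0,0,0,1],[0.016,0,0,0,0,0,1],[0.02,0,0,0,0,0,1],[0.02,0,0,0,0,0,1]],
])

```text
time: 10.65
ee_pos: [0.5663, 0.1056, 0.0195]
eef_rot: [[0.128, 0.992, -0.005], [0.992, -0.128, 0.005], [0.004, -0.005, -1.0]]
wrist_force: [1.4, -0.2, -0.7]
finger_gap: 0.0006
```

Emit:
carry_out([
  [[0.003,0,0,0,0,0,1],[0.006,0,0,0,0,0,1],[0.006,0,0,0,0,0,1]],
])

```text
time: 10.95
ee_pos: [0.5663, 0.1059, 0.0195]
eef_rot: [[0.13, 0.992, -0.006], [0.992, -0.13, 0.001], [0.001, -0.006, -1.0]]
wrist_force: [-0.3, -5.0, 2.2]
finger_gap: 0.0002
```

Run:
```python
from h import *
go([])
a,_=shot('side','s4');b,_=shot('top','t4')
cv2.imwrite('pics/m4.png',np.hstack([cv2.resize(a[150:280,240:370],(400,400)),cv2.resize(b[170:300,120:250],(400,400))])[:,:,::-1])
```

```text
t 10.95 jig [-0.0007 -0.0943  0.0195] head 82.6 F [-0.3 -5.   2.2] gap 0.0002 q [-0.12  0.79 -0.17  1.86  0.24  0.52 -0.58]
```

View pics/m4.png

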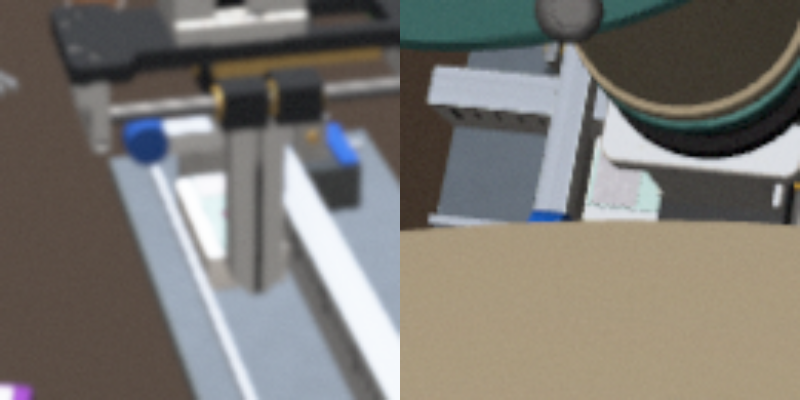

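The push stalled at y −0.0943 with 5 N back along the fence, so the holder is against the stop. The top view shows it right beside the arm. I'll back off, lift, and turn back to the knob.

Emit:
carry_out([
  [[-0.01,0,0,0,0,0,1],[-0.03,0,0,0,0,0,1],[-0.03,0,-0.1,0,0,0,1],[-0.03,0,-0.2,0,0,0,1],[-0.03,0,-0.3,0,0,-0.3,0.6],[-0.03,0,-0.3,0,0,-0.6,0.6],[-0.03,0,-0.3,0,0,-0.96,0.6],[-0.03,0,-0.3,0,0,-0.96,0.6]],
])

```text
time: 11.85
ee_pos: [0.5653, 0.0904, 0.1699]
eef_rot: [[-0.344, 0.939, -0.005], [0.939, 0.344, 0.002], [0.004, -0.004, -1.0]]
wrist_force: [-0.2, -0.5, -0.0]
finger_gap: 0.0289
```

Run:
```python
from h import *
go([(J(-.035,-.06,.17),138)])
b,_=shot('top','t5')
h=cv2.cvtColor(b,cv2.COLOR_RGB2HSV);m=cv2.inRange(h,(0,0,185),(180,60,255))
cv2.imwrite('pics/m5.png',cv2.resize(b[170:300,120:290],(800,600))[:,:,::-1])
```

```text
t 11.85 jig [ 0.0005 -0.1098  0.1699] head 110.1 F [-0.2 -0.5 -0. ] gap 0.0289 q [ 0.04  0.58 -0.39  1.77  0.28  0.85 -0.12]
[0.121, -0.016, 0.0] [-0.007, -0.01, -0.973]
```

Emit:
carry_out([
  [[0.12,-0.016,0,0,0,-0.97,0.6],[0.12,-0.016,0,0,0,-0.97,0.6],[0.12,-0.016,0,0,0,-0.97,0.6],[0.12,-0.016,0,0,0,-0.97,0.6]],
])

```text
time: 12.3
ee_pos: [0.5365, 0.1443, 0.1693]
eef_rot: [[-0.742, 0.671, -0.007], [0.671, 0.742, 0.002], [0.007, -0.003, -1.0]]
wrist_force: [0.9, 0.3, 0.4]
finger_gap: 0.0383
```

```bash
python3 -c "
from h import *
go([(J(-.035,-.01,.13),165)])"
```

```text
t 12.3 jig [-0.0353 -0.0602  0.1693] head 137.9 F [0.9 0.3 0.4] gap 0.0383 q [ 0.03  0.59 -0.52  1.81  0.37  0.85  0.17]
[0.056, 0.083, 0.079] [-0.003, -0.015, -0.947]
```

Emit:
carry_out([
  [[0.056,0.083,0.079,0,-0.01,-0.95,0.6],[0.056,0.083,0.079,0,-0.01,-0.95,0.6],[0.056,0.083,0.079,0,-0.01,-0.95,0.6],[0.056,0.083,0.079,0,-0.01,-0.95,0.6]],
])

```text
time: 12.7
ee_pos: [0.5429, 0.1937, 0.1288]
eef_rot: [[-0.966, 0.259, -0.005], [0.259, 0.966, -0.0], [0.005, -0.002, -1.0]]
wrist_force: [0.7, 0.6, -0.4]
finger_gap: 0.0376
```

```bash
python3 -c "
from h import *
go([(J(-.036,0,.09),172.1),(J(-.036,0,.038),172.1)])"
```

```text
t 12.7 jig [-0.0356 -0.0104  0.1288] head 165.0 F [ 0.7  0.6 -0.4] gap 0.0376 q [-0.01  0.69 -0.61  1.79  0.51  0.84  0.44]
[0.003, 0.021, 0.078] [-0.003, -0.01, -0.249]
[0.003, 0.021, 0.182] [-0.003, -0.01, -0.249]
```

Emit:
carry_out([
  [[0.003,0.021,0.05,0,-0.01,-0.25,0.6],[0.003,0.021,0.078,0,-0.01,-0.25,0.6],[0.003,0.021,0.13,0,-0.01,-0.25,0.6],[0.003,0.021,0.18,0,-0.01,-0.25,0.6],[0.003,0.021,0.18,0,-0.01,-0.25,0.6],[0.003,0.021,0.18,0,-0.01,-0.25,1],[0.003,0.021,0.18,0,-0.01,-0.25,1],[0.003,0.021,0.18,0,-0.01,-0.25,1],[0.003,0.021,0.18,0,-0.01,-0.25,1],[0.003,0.021,0.18,0,-0.01,-0.25,1],[0.003,0.021,0.18,0,-0.01,-0.25,1]],
])

```text
time: 13.8
ee_pos: [0.5445, 0.2041, 0.0394]
eef_rot: [[-0.991, 0.137, 0.001], [0.137, 0.991, -0.001], [-0.002, -0.001, -1.0]]
wrist_force: [0.7, -0.2, 1.6]
finger_gap: 0.0137
```

Run:
```python
from h import *
go([(J(.05+.085*np.sin(t-np.pi/2),0.0,.055+.085*np.cos(t-np.pi/2)-.0188),172.1) for t in (.0,.2,.4,.6,.8,1,1.2,1.4,1.6,1.75)])
```

```text
t 13.8 jig [-0.0354  0.0001  0.0394] head 172.1 F [ 0.7 -0.2  1.6] gap 0.0137 q [-0.07  0.82 -0.55  1.83  0.65  0.68  0.43]
[-0.001, -0.0, 0.006] [-0.002, 0.003, 0.001]
[-0.004, -0.0, -0.027] [-0.002, 0.003, 0.001]
[-0.014, -0.0, -0.06] [-0.002, 0.003, 0.001]
[-0.031, -0.0, -0.09] [-0.002, 0.003, 0.001]
[-0.053, -0.0, -0.115] [-0.002, 0.003, 0.001]
[-0.079, -0.0, -0.136] [-0.002, 0.003, 0.001]
[-0.11, -0.0, -0.152] [-0.002, 0.003, 0.001]
[-0.142, -0.0, -0.161] [-0.002, 0.003, 0.001]
[-0.176, 0.0, -0.163] [-0.002, 0.003, 0.001]
[-0.201, 0.0, -0.161] [-0.002, 0.003, 0.001]
```

Emit:
carry_out([
  [[-0.002,0,-0.017,0,0,0,1],[-0.004,0,-0.033,0,0,0,1],[-0.008,0,-0.05,0,0,0,1],[-0.014,0,-0.066,0,0,0,1],[-0.022,0,-0.081,0,0,0,1],[-0.031,0,-0.096,0,0,0,1],[-0.042,0,-0.109,0,0,0,1],[-0.053,0,-0.121,0,0,0,1],[-0.066,0,-0.132,0,0,0,1],[-0.079,0,-0.142,0,0,0,1],[-0.094,0,-0.15,0,0,0,1],[-0.094,0,-0.15,0,0,0,1]],
])

```text
time: 15.0
ee_pos: [0.5923, 0.1976, 0.1153]
eef_rot: [[-0.99, 0.138, 0.003], [0.138, 0.99, -0.001], [-0.003, -0.0, -1.0]]
wrist_force: [-1.8, 0.0, 2.3]
finger_gap: 0.0137
```

Run:
```python
from h import *
go([(J(.05+.085*np.sin(t-np.pi/2),0.0,.058+.085*np.cos(t-np.pi/2)-.0188),172.1) for t in (1.1,1.25,1.4,1.6,1.75)])
```

```text
t 15.0 jig [0.0128 0.0002 0.1153] head 172.1 F [-1.8  0.   2.3] gap 0.0137 q [ 0.    0.77 -0.63  1.67  0.56  0.89  0.58]
[0.003, -0.0, 0.001] [-0.001, 0.006, -0.002]
[-0.021, -0.0, -0.009] [-0.001, 0.006, -0.002]
[-0.046, -0.0, -0.015] [-0.001, 0.006, -0.002]
[-0.079, -0.0, -0.017] [-0.001, 0.006, -0.002]
[-0.105, 0.0, -0.015] [-0.001, 0.006, -0.002]
```

Emit:
carry_out([
  [[-0.021,0,-0.009,0,0,0,1],[-0.046,0,-0.015,0,0,0,1],[-0.063,0,-0.017,0,0,0,1],[-0.08,0,-0.017,0,0,0,1],[-0.105,0,-0.015,0,0,0,1],[-0.105,0,-0.015,0,0,0,1],[-0.105,0,-0.015,0,0,0,0.6],[-0.105,0,-0.015,0,0,0,0.6],[-0.105,0,-0.015,0,0,0,0.6],[-0.105,0,-0.015,0,0,0,0.6],[-0.105,0,-0.1,0,0,0,0.6],[-0.105,0,-0.2,0,0,0,0.6]],
])

```text
time: 16.2
ee_pos: [0.6425, 0.1896, 0.2143]
eef_rot: [[-0.99, 0.138, -0.002], [0.138, 0.99, -0.003], [0.001, -0.003, -1.0]]
wrist_force: [1.1, 0.2, 0.1]
finger_gap: 0.0374
```

Emit:
carry_out([
  [[0,0,-0.1,0,0,0,0.6],[0,0.1,-0.1,0,0,0,0.6],[0,0.25,-0.1,0,0,0,0.6],[0,0.25,-0.1,0,0,0,0.6],[0,0.25,-0.1,0,0,0,0.6]],
])

```text
time: 16.7
ee_pos: [0.6577, 0.3194, 0.2635]
eef_rot: [[-0.991, 0.131, -0.003], [0.131, 0.991, 0.001], [0.003, 0.0, -1.0]]
wrist_force: [-0.3, 0.6, -0.1]
finger_gap: 0.0378
```

Run:
```python
from h import *
go([])
T,_=shot('top','t6');S,_=shot('side','s6')
h=cv2.cvtColor(T,cv2.COLOR_RGB2HSV);m=cv2.inRange(h,(0,0,200),(180,60,255));k=np.zeros_like(m);k[205:260,140:260]=m[205:260,140:260]
c=max(cv2.findContours(k,0,2)[0],key=cv2.contourArea);r=cv2.minAreaRect(c);print(r,toj(plane('top',*r[0],.034)))
cv2.imwrite('pics/m6.png',np.hstack([cv2.resize(S[110:310,260:460],(400,400)),cv2.resize(T[120:290,100:270],(400,400))])[:,:,::-1])
```

```text
t 16.7 jig [0.0613 0.1296 0.2635] head 172.5 F [-0.3  0.6 -0.1] gap 0.0378 q [-0.18  0.79 -0.67  1.15  0.47  1.35  0.63]
((209.23268127441406, 230.17327880859375), (58.40868377685547, 27.96054458618164), 5.710593223571777) [-0.0016219  -0.04411852  0.034     ]
```

View pics/m6.png

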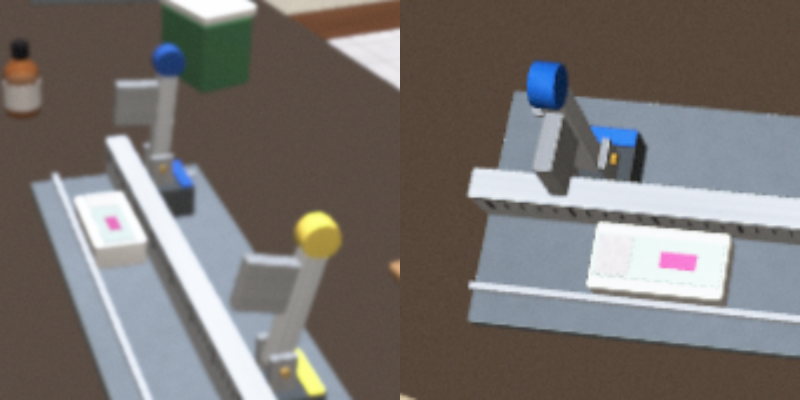

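The blue stop is up and leaning back, the yellow one is up, and the holder sits 44 mm from the gauge. Handing in.

```bash
python3 -c "
from h import *
print(workorder.sign_off())"
```

```text
the job is handed in; nothing more can be done
None
```

I flipped the blue stop down, pushed the holder along the fence against it with shut fingers, flipped the stop back up and handed the job in. The clock read 16.7 s before the last two pictures and the hand-in, against the 56 s limit.

**Stop down:** the knob measured 58 mm high where 55 mm was expected. The camera also read about 2 mm high with the stop up, so I took it as fully down. When I pressed it lower, the vertical force stayed near zero, so the force reading did not confirm it; the pictures and the knob height did.

**Holder against the stop:** the push stalled with 5 N back along the fence, where contact was expected.

**Final state:** the holder is flat in the channel, 44 mm from the gauge point (35 to 55 mm allowed) and 1.6 mm off the channel's middle. The gauge point comes from the blue knob's position, so the 44 mm is good to about 2 to 3 mm. The last picture shows the blue stop leaning back about as it started. I judged that from the picture and the arc I drove it through (to about 1.75 rad), not from a separate angle measurement. The yellow stop is still up.

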